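# Lever up the flap of the battery quarantine box

### The job

Open the heavy steel flap of the small battery quarantine box with its lever, using fingertips only and grasping nothing: first push the upright peg of the swivelling safety stop away from you until the stop has swung right out from under the lever, then press the pad at the lever's long end all the way down to its bumper, so that the short end raises the flap. The program finishes while still holding the lever down and the flap up. Do not touch the flap itself, do not lift the lever out of its open cradles, and leave the other things lying where they are.

Things in the scene. Friction and masses are not known exactly. Their poses are not given: they have to be found in the camera images.
- safe: grey steel quarantine box (62 x 116 mm, 56 mm high) with its mechanism, fixed on a base plate 290 x 130 x 8 mm. Origin: on the bench top right under the lever's pin. x: from the lever's long end (near the robot) to the box (at x 68 to 130 mm), y: left across the lever, z up; yawed up to 0.35 rad. Two open-topped U cradles at y +-30 mm, 75 mm high, carry the lever's pin
- bumper (a point): top of the round rubber bumper (22 mm wide) on which the lever's pad lands, 117 mm to -x of the box origin, 18 mm above the bench
- flap: dark steel flap 97 x 124 x 14 mm, about 1.0 to 1.6 kg, lying level on the box, hinged at its back edge (this origin, 130 mm beyond the lever's pin, 62.5 mm up). Its front edge overhangs the short end of the lever. It falls shut when let go. The robot must not touch it
- flap_lip (a point): middle of the lower front edge of the flap: 57 mm above the bench when shut, about 95 mm when the lever is pressed fully down
- lever: loose steel lever, 0.35 kg, resting by its cross pin in the open cradles. Origin on the pin axis, axes as the box's while it rests. The long arm (16 mm wide, 8 mm thick) rises toward -x at 0.30 rad to a flat pad; the heavy short end's roller reaches 55 mm to +x under the flap's edge. Rests long end up; pressed right down it has turned about 0.62 rad about the pin
- lever_pad (a point): middle of the pad's top face (36 mm along the lever, 32 mm across) at the lever's long end, 118 mm to -x of the pin and 108 mm above the bench at rest, about 31 mm above it when fully down. It moves in an arc about the pin. With the stop out of the way 2 to 5 N press it down; let go, it comes up again
- lever_pin (a point): middle of the lever's cross pin (10 mm thick, 78 mm long), 65 mm above the bench while seated in the cradles
- stop (a joint): swivel angle of the safety stop, a steel arm on an upright post. 0 to 0.2: the arm (60 mm long, 12 mm wide, top 76 mm above the bench) lies across under the lever and blocks it. Grows (clockwise from above) to its end at 1.35 as its peg is pushed to +x of the box, away from the robot; from 1.0 the arm is clear of lever and pad. 1 N at the peg turns it; it stays where left
- stop_post (a point): top of the post on which the stop turns, 62 mm to -x and 58 mm to +y of the box origin, 64 mm above the bench
- stop_peg (a point): centre of the top of the stop's upright round peg (12 mm thick, top 110 mm above the bench, free down to 76 mm), 40 mm from the post's axis; at joint 0 it lies straight to +y of the post, at 1.35 nearly straight to +x of it. Push its -x side and follow its arc
- eraser: bystander: eraser 20 x 45 x 12 mm on the base plate, right of the lever
- round_cap: bystander: round black cap, 24 mm wide, 6 mm high, on the base plate, right of the lever's pad
- marker: bystander: black pen 125 mm long, near the bench's front edge
- spudger: bystander: flat black prying tool 150 mm long, near the front edge
- solder_spool: bystander: spool of solder, 51 mm wide, 34 mm high, right of the box
- loose_cell: bystander: flat phone cell 41 x 72 x 5 mm, right of the box
- cutters: bystander: side cutters 126 mm long, right of the box near the front edge

How it is judged:
By the outcome, as a careful person would: the job done as asked, in the order asked, and still so for the second after the job is handed in, while the arm keeps its last pose, push and grip.
It also fails if it takes over 48 s, if anything falls off the work surface, if the arm or the gripper's body presses on something with over 40 N, if the wrist force passes 120 N, or if a joint passes its speed limit or range.

### The arm

A 6-joint arm with a two-finger parallel gripper is mounted at the origin on a cart in front of the work surface, level with it; the furniture and walls round the work are solid. World frame = base frame: x ahead of the robot, y to its left, z up, the work surface at z = 0. Lengths are in m, angles in rad, forces in N, time in s.
With the tool pointing down it reaches from about 0.4 to 0.925 m from the base axis. Payload 12.5 kg.
Tool frame: the origin (TCP) lies at the very end of the fingers, on their centre line; the grasp point (between the pads) lies 19 mm behind it; z points along the fingers, y is the line along which they close (so a half turn about z gives the same grasp; the last joint's range is limited). The gripper opens to 95 mm and grips with 3 to 60 N. Pads are 20 mm wide; open, the fingers measure 119 mm over their backs; the gripper's body (75 mm by 180 mm) begins 59 mm behind the grasp point.
Start: joints at [1.164, 0.491, 1.559, -0, 1.092, -0.106], TCP at [0.185, 0.597, 0.215] pointing down, gripper open.
Joint ranges: [-3.1, 3.1], [-0.84, 2.19], [0.05, 2.79], [-1.13, 4.28], [0.06, 2.93], [-2.69, 2.69]. Speed limits (rad/s): [2.22, 2.22, 2.79, 3.14, 3.14, 3.14].

### API

Orientations are given as a rotation vector (axis times angle).
In Python, from rig import bot, imaging, ticket, models gives the robot as it stands. The module is installed in compiled form; this text tells all that it offers.
- The arm moves only by the shell command python3 -m jog 'ROWS' [FORCE]. ROWS is JSON, a list of rows, each a list of 7 numbers: the gripper command: -1 is shut, 1 is fully open, values between are in proportion, then the shift along the tool's x, y, z in units of 50 mm (1.0 is 50 mm), then the turn, a rotation vector about the tool's x, y, z in units of 6 degrees (1.0 is 6 degrees). In form: [[claw, tx, ty, tz, wx, wy, wz], ...]. A call has 1 to 8 rows; each row shifts and turns the commanded pose from where the row before left it, along the tool's axes as they then stand; what a row does not reach is not made up. A row lasts 1/10 s, in which the tool goes at most 50 mm and 8.59 degrees, less where a joint would pass 70% of its speed; a pose out of reach is approached as far as the arm can. A call is refused whole if a number of a shift passes 1 or a number of a turn 1, either way. A call with a gripper value outside its range is refused whole. The fingers move at their own pace and stop on an object; FORCE is the grip in N (left out, the last holds). Time passes only in rows, so rows that do not move let the fingers close. It gives the time, the measured TCP pose, the force, the opening and the grip force at its end, in the units of the state.
- bot.observe(): the state, without advancing time (a new reading comes with each control period).
- imaging.camera(name): name is "scene" or "top" or "wrist"; returns (picture, depth): 480x640x3 uint8, red, green, blue; 480x640 float32, m along the optical axis (not along the pixel's ray), 0 where there is no reading.
- imaging.get_calibration(name): a dict with "fx", "fy", "cx", "cy" (pixels), "xyz" and "attitude" of the camera in the world; the wrist camera has in their place "hand_eye" (4x4, takes a point from camera to tool coordinates, whose origin is the TCP and whose axes are the flange's). Camera axes: x right, y down, z forward; pixel columns grow to the right and rows downward; lengths in m; the calibration is good to about 2 mm. A picture is of the moment at which its call begins: read the wrist's pose just before it. get_calibration takes no time and is no camera call.
- ticket.finish_job(): hands the job in; it is judged then, once.
Trained networks look in the newest picture that a camera, given by its name, has taken for a name from the list of things; names that differ only in an ending like _2 or _b are one class to them, and where a whole thing is asked for, a point or a joint stands for the part that bears it (a point fixed in the world has none). Each returns a list of dicts, best first, with "p" (0 to 1); they miss things now and then, are a little off and sometimes report something else, mostly with a low value. They report only what shows in the picture. A call takes as long as a camera call.
- models.masks_of(camera, query): "pixels" (480x640 bool, what is visible of it).
- models.mark_of(camera, query): "position" ([x, y, z] in m, in world coordinates, good to about 4 mm: a listed point, or the origin of a listed thing).
The state is a dict: "time": time; "joint_positions": joint angles; "dq": joint speeds; "tau": joint torques, N m; "eef_pos": TCP position; "tool_rot": TCP orientation; "force": force on the tool from outside, world axes, zero at the start; "torque": the same for the moment, N m; "opening": finger opening in m; "grip_force": force on a finger pad.
Only numpy, scipy, OpenCV 4.12 (cv2) and the standard library are available. Lean on these libraries where they do the work, as an engineer would, in place of code of your own. Each camera call takes 0.05 s, during which the arm holds its last target. There are 200 camera calls.

## Working session

There is one attempt and no reset: what is moved stays moved. The work goes in short steps, Python scripts to look and compute and a shell command to move; the robot and the scene stay as the last step left them, time stands still between calls to the robot, and variables do not carry over. Pictures are saved under pics/ and viewed, at most 10 in all, crops included, and the job is handed in when it is done.

```bash
mkdir -p pics
python3 - <<'E'
from rig import bot, imaging, ticket, models
import numpy as np, cv2
s=bot.observe();print({k:np.round(v,3).tolist() for k,v in s.items()})
ims=[]
for c in("scene","top"):
    p,d=imaging.camera(c);ims.append(p)
    cal=imaging.get_calibration(c);print(c,cal)
    for q in("safe","bumper","flap_lip","lever","lever_pad","lever_pin","stop_post","stop_peg","flap"):
        print(q,[(np.round(m["position"],4).tolist(),round(m["p"],2)) for m in models.mark_of(c,q)[:2]])
    cv2.imwrite(f"pics/{c}.png",p[:,:,::-1])
E
```

```text
{'time': 0.0, 'joint_positions': [1.164, 0.492, 1.559, -0.0, 1.092, -0.106], 'dq': [-0.0, 0.0, -0.001, -0.001, -0.001, -0.0], 'tau': [0.002, -61.264, -25.819, 0.069, 0.048, -0.0], 'eef_pos': [0.185, 0.597, 0.214], 'tool_rot': [-0.471, -3.106, 0.002], 'force': [-0.524, -0.071, -0.442], 'torque': [0.041, -0.04, -0.016], 'grip_force': 0.0, 'opening': 0.095}
scene {'fx': 586.3952009600924, 'fy': 586.3952009600924, 'cx': 317.793978947457, 'cy': 241.53572380469421, 'xyz': array([-0.16178129, -0.33883766,  0.90750254]), 'attitude': array([-2.10243429,  1.23329071, -0.50075104])}
safe [([0.567, 0.152, 0.0004], 0.72)]
bumper [([0.4507, 0.1697, 0.0169], 0.59), ([0.5698, 0.1496, 0.0679], 0.5)]
flap_lip [([0.6, 0.1488, 0.0542], 0.55)]
lever [([0.5666, 0.1507, 0.0664], 0.95), ([0.4451, 0.1235, 0.0089], 0.21)]
lever_pad [([0.4494, 0.1679, 0.1009], 0.6), ([0.5673, 0.1517, 0.0629], 0.38)]
lever_pin [([0.5679, 0.1532, 0.0642], 0.61), ([0.4947, 0.118, 0.0081], 0.55)]
stop_post [([0.5189, 0.2187, 0.0655], 0.89)]
stop_peg [([0.5211, 0.2537, 0.1144], 0.7)]
flap [([0.6941, 0.1274, 0.0618], 0.68), ([0.5694, 0.1538, -0.0008], 0.29)]
top {'fx': 624.6296895565893, 'fy': 624.6296895565893, 'cx': 325.6820608809096, 'cy': 241.76590858747045, 'xyz': array([0.38861124, 0.01894439, 1.17248391]), 'attitude': array([-2.18134032,  2.12649661, -0.11311857])}
safe [([0.5695, 0.15, -0.0008], 0.81)]
bumper [([0.4482, 0.1694, 0.0206], 0.71)]
flap_lip [([0.6014, 0.1418, 0.0541], 0.89)]
lever [([0.5681, 0.1503, 0.0649], 0.85)]
lever_pad [([0.4542, 0.1681, 0.1047], 0.74)]
lever_pin [([0.5666, 0.1524, 0.0665], 0.95)]
stop_post [([0.5108, 0.2142, 0.0657], 0.86)]
stop_peg [([0.5255, 0.255, 0.1115], 0.86)]
flap [([0.449, 0.1684, 0.022], 0.69), ([0.6994, 0.1317, 0.0639], 0.56)]
```

View pics/scene.png

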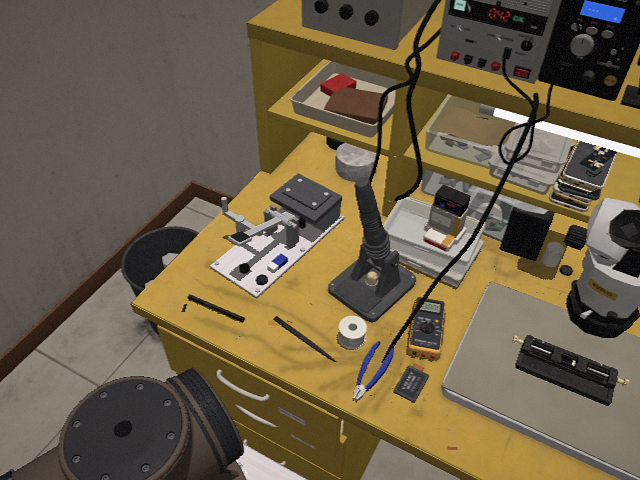

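View pics/top.png

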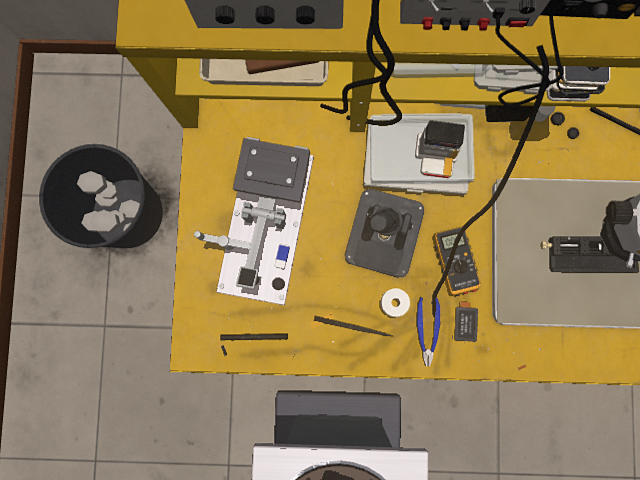

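The scene view shows the box with its lever at about (265,225), the peg at (225,203) and the pad at (238,238). In the top view the peg is at (197,236), the pad at (247,278) and the cap at (278,284), and the network marks agree with both. Next I fit the box pose and work out the approach.

```bash
cat > h.py <<'E'
from rig import bot, imaging, models
import numpy as np, json, os
from scipy.spatial.transform import Rotation as R
from scipy.optimize import least_squares
MODEL={"safe":(0,0),"bumper":(-117,0),"lever":(0,0),"lever_pad":(-118,0),"lever_pin":(0,0),"stop_post":(-62,58),"flap_lip":(33,0),"flap":(130,0)}
def fit():
    a=[];b=[]
    for c in("scene","top"):
        imaging.camera(c)
        for q,m in MODEL.items():
            for k in models.mark_of(c,q): a.append(m);b.append(k["position"][:2])
    a=np.array(a)/1e3;b=np.array(b)
    def f(v):
        c,s=np.cos(v[2]),np.sin(v[2])
        return (a@np.array([[c,s],[-s,c]])+v[:2]-b).ravel()
    r=least_squares(f,[.567,.152,-.15],loss="soft_l1",f_scale=.003)
    print("fit",r.x,np.round(np.abs(r.fun).reshape(-1,2)*1e3,1).tolist());np.save("box.npy",r.x);return r.x
def W(p):  # box mm -> world m
    v=np.load("box.npy");return R.from_euler("z",v[2]).apply(np.array(p)/1e3)+[v[0],v[1],0]
def B(p):
    v=np.load("box.npy");return R.from_euler("z",-v[2]).apply(np.array(p)-[v[0],v[1],0])*1e3
def plan(pts,tilts=None):
    "row units through box-frame TCP points [mm]; tilt: lean of gripper toward -x of box, rad"
    v=np.load("box.npy");s=bot.observe();p=np.array(s["eef_pos"]);r=R.from_rotvec(s["tool_rot"])
    print("now box",B(p).round(1),"F",np.round(s["force"],1),"t",s["time"],"open",s["opening"])
    for i,q in enumerate(pts):
        t=(tilts or [0]*len(pts))[i]
        c,n=np.cos(v[2]),np.sin(v[2])
        base=R.from_matrix(np.array([[-c,-n,0],[-n,c,0],[0,0,-1]]).T)  # tool x->-boxx, y->boxy, z->down
        g=R.from_rotvec(-t*np.array([-n,c,0]))*base
        w=W(q);print(q,t,"shift",(r.inv().apply(w-p)/.05).round(2),"turn",np.rad2deg((r.inv()*g).as_rotvec()).round(1)/6)
        p,r=w,g
E
python3 - <<'E'
from h import *
fit()
imaging.camera("top")
print([B(k["position"]).round(1) for c in("scene","top") for k in (imaging.camera(c),models.mark_of(c,"stop_peg"))[1]])
plan([(-90,118,190),(-90,118,88),(-78,111,88)])
E
```

```text
fit [ 0.56731808  0.15101854 -0.15920038] [[2.4, 1.2], [2.5, 0.7], [3.4, 0.5], [2.1, 1.6], [1.8, 2.0], [1.1, 1.1], [6.4, 0.4], [1.5, 2.6], [103.8, 29.5], [4.1, 2.3], [0.4, 2.1], [1.0, 2.9], [0.4, 0.5], [1.0, 1.1], [4.3, 1.8], [2.6, 0.5], [0.4, 7.2], [2.3, 0.9]]
[array([-61.8,  97.5, 109.4]), array([-57.7,  95.8, 109.6]), array([-120.2,  -49.2,    7.5])]
now box [-448.   379.7  214.7] F [-0.4 -0.2 -0.2] t 2.15 open 0.09540441903856087
(-90, 118, 190) 0 shift [-7.83 -4.17  0.49] turn [ 0.    0.   -1.35]
(-90, 118, 88) 0 shift [0.   0.   2.04] turn [0. 0. 0.]
(-78, 111, 88) 0 shift [-0.24 -0.14  0.  ] turn [0. 0. 0.]
```

```bash
python3 -m jog '[[-1,0,0,0,0,0,-0.7],[-1,0,0,0,0,0,-0.65],[-1,-0.7,-0.5,0,0,0,0],[-1,-0.7,-0.5,0,0,0,0],[-1,-0.7,-0.5,0,0,0,0],[-1,-0.7,-0.5,0,0,0,0],[-1,-0.7,-0.5,0,0,0,0],[-1,-0.7,-0.5,0,0,0,0]]'; python3 -m jog '[[-1,-0.7,-0.2,0,0,0,0],[-1,-0.7,-0.2,0,0,0,0],[-1,-0.7,-0.2,0,0,0,0],[-1,0,0,0,0,0,0],[-1,0,0,0,0,0,0]]'
python3 -c "
from h import *
plan([(-92,106,200),(-92,106,88),(-79,106,88)])"
```

```text
time: 2.95
eef_pos: [0.3697, 0.4142, 0.2148]
tool_rot: [0.25, 3.131, 0.001]
force: [0.3, -0.0, -0.5]
opening: 0.0367
grip_force: 0.0
time: 3.45
eef_pos: [0.4678, 0.3688, 0.2144]
tool_rot: [-0.252, -3.131, 0.0]
force: [0.1, -0.5, -0.1]
opening: 0.0013
grip_force: 0.0
now box [-132.8  199.3  214.4] F [ 0.1 -0.5 -0.1] t 3.45 open 0.0013414973284416943
(-92, 106, 200) 0 shift [-0.82 -1.86  0.29] turn [-0.         -0.         -0.01666667]
(-92, 106, 88) 0 shift [0.   0.   2.24] turn [0. 0. 0.]
(-79, 106, 88) 0 shift [-0.26 -0.    0.  ] turn [0. 0. 0.]
```

```bash
python3 -m jog '[[-1,-0.3,-0.62,0.1,0,0,0],[-1,-0.26,-0.62,0.1,0,0,0],[-1,-0.26,-0.62,0.1,0,0,0],[-1,0,0,0.6,0,0,0],[-1,0,0,0.6,0,0,0],[-1,0,0,0.6,0,0,0],[-1,0,0,0.43,0,0,0],[-1,0,0,0,0,0,0]]'
python3 - <<'E'
from h import *
import cv2
s=bot.observe()
p,d=imaging.camera("scene");cv2.imwrite("pics/a.png",cv2.resize(p[150:310,180:380,::-1],(800,640))[:600])
pts=[(-78,106,88)]
for th in (.2,.4,.6,.8,1.0,1.15,1.28): pts.append(tuple(np.round([-62+40*np.sin(th)-10-6*np.cos(th),58+40*np.cos(th)+12+6*np.sin(th),88],1)))
plan(pts)
E
```

```text
time: 4.25
eef_pos: [0.4912, 0.2713, 0.086]
tool_rot: [-0.248, -3.128, 0.003]
force: [0.9, 0.4, 0.3]
opening: 0.0004
grip_force: 0.0
now box [-93.4 107.   87.7] F [-0.4  0.4  0.4] t 4.3 open 0.0006976729369278021
(-78, 106, 88) 0 shift [-0.31 -0.02 -0.01] turn [-0.01666667 -0.01666667  0.01666667]
(np.float64(-69.9), np.float64(110.4), np.float64(88.0)) 0 shift [-0.16  0.09  0.  ] turn [0. 0. 0.]
(np.float64(-61.9), np.float64(109.2), np.float64(88.0)) 0 shift [-0.16 -0.02  0.  ] turn [0. 0. 0.]
(np.float64(-54.4), np.float64(106.4), np.float64(88.0)) 0 shift [-0.15 -0.06  0.  ] turn [0. 0. 0.]
(np.float64(-47.5), np.float64(102.2), np.float64(88.0)) 0 shift [-0.14 -0.08  0.  ] turn [0. 0. 0.]
(np.float64(-41.6), np.float64(96.7), np.float64(88.0)) 0 shift [-0.12 -0.11  0.  ] turn [0. 0. 0.]
(np.float64(-37.9), np.float64(91.8), np.float64(88.0)) 0 shift [-0.07 -0.1   0.  ] turn [0. 0. 0.]
(np.float64(-35.4), np.float64(87.2), np.float64(88.0)) 0 shift [-0.05 -0.09  0.  ] turn [0. 0. 0.]
```

View pics/a.png

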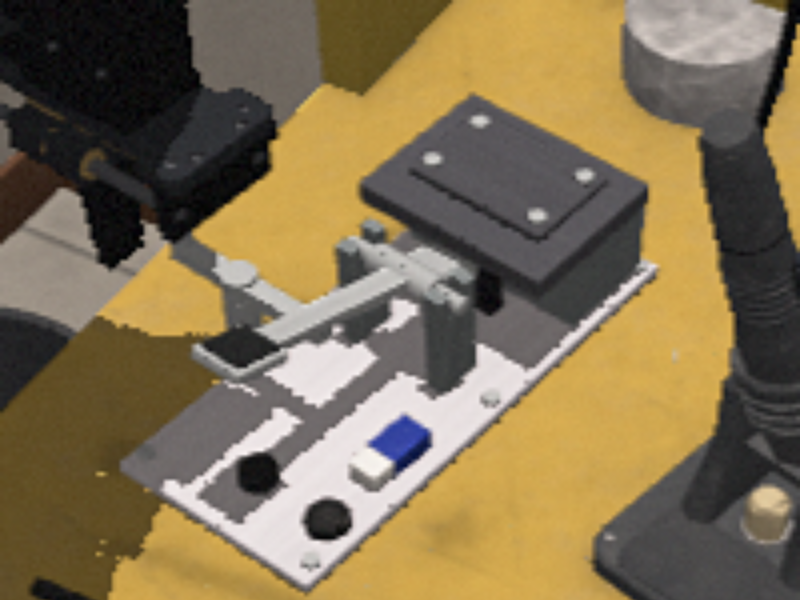

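The hand hides the peg at about crop (180,230), with the fingers just behind it on the robot side; lever, pad (235,345) and stop arm are clear. I push along the arc.

```bash
python3 -m jog '[[-1,-0.2,-0.02,0,0,0,0],[-1,-0.11,0.0,0,0,0,0],[-1,-0.16,0.07,0,0,0,0],[-1,-0.16,0,0,0,0,0],[-1,-0.15,-0.06,0,0,0,0],[-1,-0.14,-0.08,0,0,0,0],[-1,0,0,0,0,0,0]]'
python3 -c "
from h import *
for c in('scene','top'):
    imaging.camera(c);print([(B(k['position']).round(1),k['p']) for k in models.mark_of(c,'stop_peg')])
plan([(-41.6,96.7,88),(-37.9,91.8,88),(-35.4,87.2,88)])"
```

```text
time: 5.0
eef_pos: [0.5403, 0.259, 0.0887]
tool_rot: [0.251, 3.128, 0.003]
force: [2.9, 2.9, 2.0]
opening: 0.0002
grip_force: 2.1
[(array([-37.2,  82.8, 111.9]), 0.75)]
[]
now box [-45.  102.4  88.5] F [4.2 3.5 1.4] t 5.2 open 0.0005540705517820686
(-41.6, 96.7, 88) 0 shift [-0.07 -0.11  0.01] turn [ 0.01666667  0.01666667 -0.        ]
(-37.9, 91.8, 88) 0 shift [-0.07 -0.1   0.  ] turn [0. 0. 0.]
(-35.4, 87.2, 88) 0 shift [-0.05 -0.09  0.  ] turn [0. 0. 0.]
```

```bash
python3 -m jog '[[-1,-0.07,-0.11,0,0,0,0],[-1,-0.07,-0.1,0,0,0,0],[-1,-0.05,-0.09,0,0,0,0],[-1,-0.02,-0.05,0,0,0,0],[-1,0,0,0,0,0,0]]'
python3 -c "
from h import *
for c in('scene','top'):
    imaging.camera(c);print([(B(k['position']).round(1),k['p']) for k in models.mark_of(c,'stop_peg')])
plan([(-41,112,88),(-41,112,190),(-120,0,190),(-120,0,125)])"
```

```text
time: 5.7
eef_pos: [0.5453, 0.2397, 0.088]
tool_rot: [-0.251, -3.131, 0.001]
force: [-0.6, -0.2, -0.4]
opening: 0.0002
grip_force: 0.1
[(array([-23.4,  66.8, 113.4]), 0.59)]
[]
now box [-36.   84.5  87.9] F [ 1.   1.  -0.4] t 5.9 open 0.0004472566027574288
(-41, 112, 88) 0 shift [ 0.1   0.55 -0.  ] turn [-0.         -0.01666667 -0.        ]
(-41, 112, 190) 0 shift [ 0.    0.   -2.04] turn [0. 0. 0.]
(-120, 0, 190) 0 shift [ 1.58 -2.24  0.  ] turn [0. 0. 0.]
(-120, 0, 125) 0 shift [0.  0.  1.3] turn [0. 0. 0.]
```

```bash
python3 -m jog '[[-1,0.1,0.4,0,0,0,0],[-1,0,0.15,-0.5,0,0,0],[-1,0,0,-0.5,0,0,0],[-1,0,0,-0.5,0,0,0],[-1,0,0,-0.54,0,0,0],[-1,0.39,-0.56,0,0,0,0],[-1,0.39,-0.56,0,0,0,0]]' >/dev/null; python3 -m jog '[[-1,0.4,-0.56,0,0,0,0],[-1,0.4,-0.56,0,0,0,0],[-1,0,0,0,0,0,0],[-1,0,0,0,0,0,0]]'
python3 - <<'E'
from h import *
import cv2
for c in('scene','top'):
    p,d=imaging.camera(c)
    if c=="scene": cv2.imwrite("pics/b.png",cv2.resize(p[150:310,180:380,::-1],(750,600)))
    for q in("stop_peg","lever_pad","lever_pin"):print(q,[(B(k['position']).round(1),round(k['p'],2)) for k in models.mark_of(c,q)])
pts=[];tl=[]
for a in np.linspace(.35,-.275,8): # pad arc angle
    pts.append((float(round(-125.6*np.cos(a),1)),0,float(round(65+125.6*np.sin(a)+1,1))));tl.append(round(max(0,.0-a),2))
plan([(-118,0,125)]+pts,[0]+tl)
E
```

```text
time: 7.0
eef_pos: [0.4493, 0.17, 0.1905]
tool_rot: [0.251, 3.131, 0.0]
force: [0.0, 0.8, 0.5]
opening: 0.0004
grip_force: 0.0
stop_peg [(array([-21.5,  70.3, 112.3]), 0.6)]
lever_pad [(array([-120. ,   -1.1,  102.7]), 0.66)]
lever_pin [(array([ 0.2, -0.1, 63.7]), 0.66), (array([ 1.2,  2.9, -0.2]), 0.36)]
stop_peg [(array([-22.3,  69. , 112.5]), 0.58)]
lever_pad [(array([ 1.3,  1. , 65.2]), 0.4)]
lever_pin [(array([ 0.4,  1.7, 68.8]), 0.76)]
now box [-119.5    0.4  189.9] F [-0.6 -0.3 -0.4] t 7.4 open 0.0006276803045511753
(-118, 0, 125) 0 shift [-0.03 -0.01  1.3 ] turn [-0. -0.  0.]
(-118.0, 0, 109.1) 0 shift [0.   0.   0.32] turn [0. 0. 0.]
(-121.4, 0, 98.4) 0 shift [ 0.07 -0.    0.21] turn [0. 0. 0.]
(-123.8, 0, 87.4) 0 shift [0.05 0.   0.22] turn [0. 0. 0.]
(-125.2, 0, 76.3) 0 shift [ 0.03 -0.    0.22] turn [0. 0. 0.]
(-125.6, 0, 65.1) 0.01 shift [ 0.01 -0.    0.22] turn [ 0.  -0.1  0. ]
(-125.0, 0, 53.9) 0.1 shift [-0.01  0.    0.22] turn [-0.         -0.86666667 -0.        ]
(-123.4, 0, 42.8) 0.19 shift [-0.01 -0.    0.22] turn [ 0.         -0.86666667 -0.        ]
(-120.9, 0, 31.9) 0.28 shift [-0.01  0.    0.22] turn [-0.         -0.86666667  0.        ]
```

View pics/b.png

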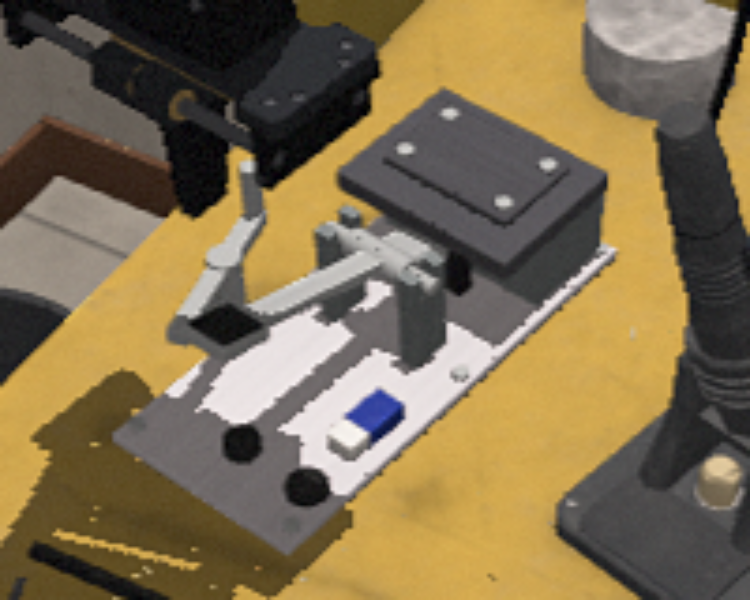

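The stop now points along the lever with its peg at crop (250,190), at about 1.3 rad; its arm tip (185,330) lies left of the pad (235,325). The lever is seated, so I press now.

```bash
python3 -m jog '[[-1,-0.01,-0.01,0.6,0,0,0],[-1,-0.01,0,0.6,0,0,0],[-1,0,0,0.2,0,0,0],[-1,0,0,0.22,0,0,0],[-1,0.07,0,0.21,0,0,0],[-1,0,0,0,0,0,0]]'
python3 -m jog '[[-1,0.05,0,0.22,0,0,0],[-1,0.03,0,0.22,0,0,0],[-1,0.01,0,0.22,0,-0.1,0],[-1,0,0,0,0,0,0]]'
python3 - <<'E'
from h import *
imaging.camera('scene')
for q in("lever_pad","lever_pin","flap_lip","stop_peg"):print(q,[(B(k['position']).round(1),round(k['p'],2)) for k in models.mark_of('scene',q)])
plan([(-125,0,53.9),(-123.4,0,42.8),(-120.9,0,31),(-120.9,0,27)],[.1,.19,.28,.28])
E
```

```text
time: 8.0
eef_pos: [0.4472, 0.1702, 0.0985]
tool_rot: [0.25, 3.131, 0.0]
force: [2.2, -1.1, 3.3]
opening: 0.0005
grip_force: 1.8
time: 8.4
eef_pos: [0.4425, 0.1709, 0.0659]
tool_rot: [0.249, 3.121, -0.001]
force: [-0.3, 0.2, 4.3]
opening: 0.0004
grip_force: 1.7
lever_pad [(array([-132.4,   -1.9,   61.8]), 0.85)]
lever_pin [(array([ 0.2,  1.7, 62.1]), 0.61), (array([34.8,  4.6, 71.6]), 0.27)]
flap_lip [(array([34.5,  0.2, 72.2]), 0.74)]
stop_peg [(array([-113.7,   -2.8,   18.9]), 0.51), (array([128.2,  -0.9,  65.7]), 0.17)]
now box [-126.3   -0.2   66.4] F [-0.4  2.2  4.8] t 8.65 open 0.0005532541573863106
(-125, 0, 53.9) 0.1 shift [-0.02  0.    0.25] turn [ 0.   -0.85 -0.  ]
(-123.4, 0, 42.8) 0.19 shift [-0.01 -0.    0.22] turn [ 0.         -0.86666667 -0.        ]
(-120.9, 0, 31) 0.28 shift [-0.    0.    0.24] turn [-0.         -0.86666667  0.        ]
(-120.9, 0, 27) 0.28 shift [ 0.02 -0.    0.08] turn [0. 0. 0.]
```

Flap rising, force about 4 N, lever seated. I press on down to the bumper.

```bash
python3 -m jog '[[-1,-0.02,0,0.25,0,-0.85,0],[-1,-0.01,0,0.22,0,-0.87,0],[-1,0,0,0.24,0,-0.87,0],[-1,0,0,0,0,0,0]]'
python3 -m jog '[[-1,0.01,0,0.06,0,0,0],[-1,0,0,0,0,0,0],[-1,0,0,0,0,0,0]]'
python3 - <<'E'
from h import *
import cv2
p,d=imaging.camera('scene');cv2.imwrite("pics/c.png",cv2.resize(p[150:310,180:380,::-1],(750,600)))
for q in("lever_pad","lever_pin","flap_lip","stop_peg"):print(q,[(B(k['position']).round(1),round(k['p'],2)) for k in models.mark_of('scene',q)])
plan([(-120.9,0,27)],[.28])
E
```

```text
time: 9.05
eef_pos: [0.4468, 0.1654, 0.0384]
tool_rot: [0.237, 2.906, -0.052]
force: [-1.7, 0.3, 2.6]
opening: 0.0009
grip_force: 1.4
time: 9.35
eef_pos: [0.4475, 0.1652, 0.0357]
tool_rot: [0.239, 2.907, -0.051]
force: [-3.6, 2.5, 3.6]
opening: 0.0006
grip_force: 2.0
lever_pad [(array([-120.8,   -1.5,   31.5]), 0.92), (array([-116. ,   -0.9,   20.7]), 0.5)]
lever_pin [(array([ 1.7,  1.1, 63. ]), 0.94)]
flap_lip [(array([39.1, -0.5, 88.3]), 0.91), (array([-66.2, -43.9,   5.9]), 0.68)]
stop_peg [(array([-150.1, -337.4,   -2.5]), 0.63), (array([-23.7,  67.5, 112.7]), 0.41)]
now box [-120.6   -5.    35.6] F [-2.9  1.8  4.4] t 9.6 open 4.361659726613055e-06
(-120.9, 0, 27) 0.28 shift [0.05 0.1  0.16] turn [-0.16666667 -0.5        -0.01666667]
```

View pics/c.png

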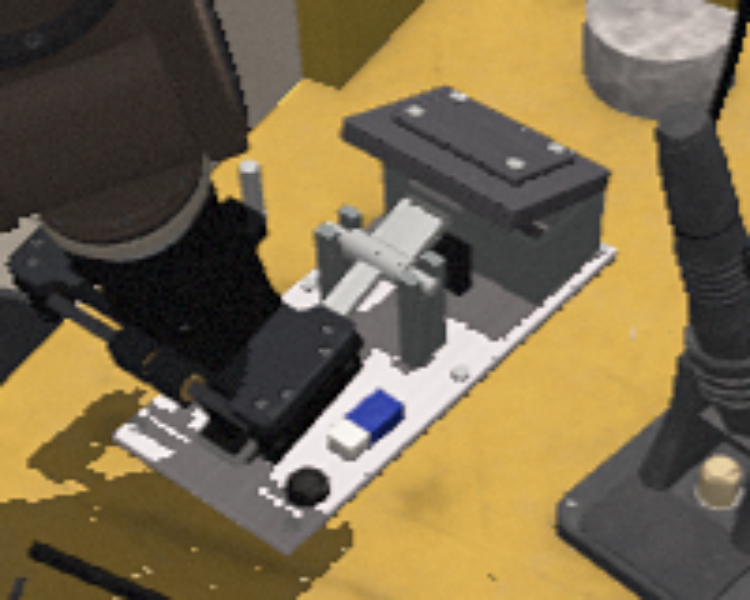

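The fingers hold the pad nearly down, the flap is up and the peg at (250,185) is clear. A few mm remain, and I check the joint margins first because the tool drifted 5 mm to the right.

```bash
python3 -c "
from h import *
print(np.round(bot.observe()['joint_positions'],3))"
python3 -m jog '[[-1,0,0.04,0.1,0,0.3,0],[-1,0,0,0.04,0,0.2,0],[-1,0,0,0,0,0,0]]'
python3 -c "
from h import *
print(np.round(bot.observe()['joint_positions'],3))
plan([(-120.9,0,27)],[.2])"
```

```text
[ 0.279  0.549  2.204 -0.538  0.219 -0.612]
time: 9.9
eef_pos: [0.4493, 0.1668, 0.0296]
tool_rot: [0.244, 2.958, -0.045]
force: [-9.9, 2.8, 24.9]
opening: -0.0
grip_force: 13.7
[ 0.268  0.565  2.172 -0.341  0.265 -0.816]
now box [-119.    -3.1   29.6] F [-9.9  2.8 24.9] t 9.9 open -1.3570847956057496e-05
(-120.9, 0, 27) 0.2 shift [0.05 0.06 0.04] turn [-0.16666667 -0.23333333 -0.03333333]
```

```bash
python3 -m jog '[[-1,0,0,0,0,0,0],[-1,0,0,0,0,0,0],[-1,0,0,0,0,0,0],[-1,0,0,0,0,0,0],[-1,0,0,0,0,0,0],[-1,0,0,0,0,0,0]]'
python3 - <<'E'
from h import *
import cv2
for c in('top','scene'):
    p,d=imaging.camera(c)
    for q in("lever_pad","lever_pin","flap_lip","stop_peg"):print(q,[(B(k['position']).round(1),round(k['p'],2)) for k in models.mark_of(c,q)])
cv2.imwrite("pics/d.png",cv2.resize(p[150:310,180:380,::-1],(750,600)))
plan([(-120.9,0,27)],[.2])
E
```

```text
time: 10.5
eef_pos: [0.4493, 0.1668, 0.0297]
tool_rot: [0.243, 2.957, -0.045]
force: [-7.9, 0.9, 23.6]
opening: 0.0004
grip_force: 12.7
lever_pad [(array([-61.8, -46.1,   4.6]), 0.61)]
lever_pin [(array([-5.5,  0.8, 66.4]), 0.95), (array([-1.3, -0.2, 70.4]), 0.3)]
flap_lip [(array([37.4, -6.8, 92.3]), 0.83)]
stop_peg [(array([-21.5,  68.9, 109.9]), 0.58), (array([-3.4,  2.2, 67.1]), 0.44)]
lever_pad [(array([-122.8,    0.6,   26.1]), 0.59)]
lever_pin [(array([-0.5,  0.7, 63.8]), 0.83)]
flap_lip [(array([39.1,  0.4, 91.9]), 0.9)]
stop_peg [(array([-165. , -197.6,   -0.6]), 0.46), (array([-24.1,  67.4, 114.3]), 0.44)]
now box [-119.    -3.1   29.7] F [-9.3  1.2 23. ] t 11.0 open 0.0004840495730746279
(-120.9, 0, 27) 0.2 shift [0.05 0.06 0.05] turn [-0.16666667 -0.23333333 -0.03333333]
```

View pics/d.png

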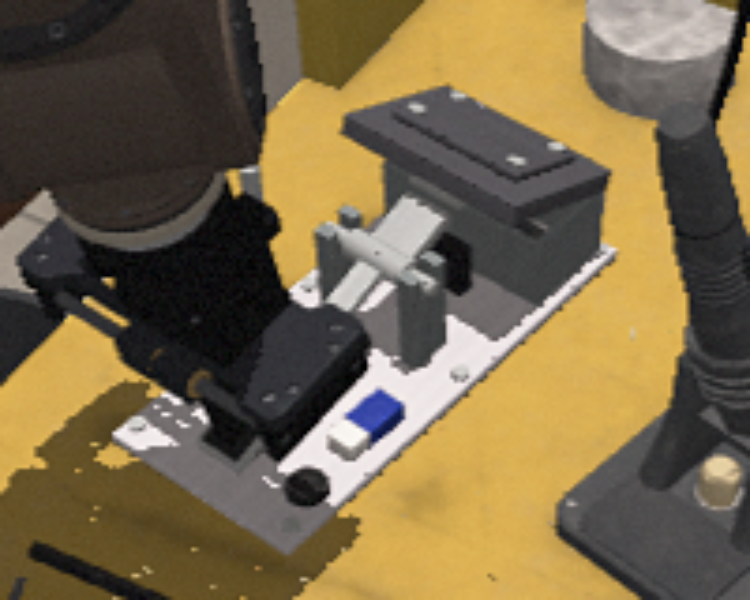

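The pad is on its bumper: steady 23 N, tip 30 mm up, flap lip at about 92 mm. The pin is seated in its cradles, the stop's peg is still swung out, and the eraser and cap are undisturbed.

```bash
python3 -c "
from rig import ticket
print(ticket.finish_job())"
```

```text
the job is handed in; nothing more can be done
None
```

I handed the job in with the safety stop swung clear at about 1.3 rad, the lever held down on its bumper at about 23 N, and the flap up with its lip at about 92 mm; the hand-in returned no verdict.

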